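# Sort the last nuts, then try the bin's cover, free its catch if caught, and hold it open

## Task

Put the last two nuts on the table into the trays by colour, the dark one in the black tray and the pale one in the white tray; after that, and before touching the red catch, tug the grey bin's cover up by its black handle to feel whether it is caught. If it is caught, do not force it: let it down, slide the red catch all the way across to the left (away from the handle) and lift again. Raise the cover about halfway, some 45 degrees, and finish while still holding it open there with the gripper, so that the trays can be tipped in; leave the trays and everything else on the table where they stand.

Things in the scene. Friction and masses are not known exactly. Their poses are not given: they have to be found in the camera images.
- dark_nut: dark brown nut in its shell, 48 mm long (own x), 26 mm wide (own y), 22 mm high, 14 g, lying on the table; origin at the centre of its underside
- pale_nut: pale cream nut kernel of the same shape, 48 x 26 x 22 mm, lying on the table; origin at the centre of its underside
- black_tray: loose black open tray, 115 x 115 mm outside, 35 mm high, walls and floor 4 mm thick, 500 g; origin at the centre of its underside
- white_tray: loose white open tray, the same sizes as the black one; the two trays may stand either way round; origin at the centre of its underside
- bin: fixed grey sheet-metal bin, 280 mm (own x) by 260 mm (own y), top surface 116 mm above the table, a post 16 mm square and 135 mm tall at each corner. Origin at the centre of its underside; own -x side faces the robot, own +y is left as seen from the robot. The strip of the top nearest the robot, 65 mm wide, is a fixed deck that carries the red catch; the rest is the hinged cover, flush with the deck
- cover (a joint): angle of the cover about its hinge along the bin's far (+x) edge, rad: 0 shut, growing as the robot-side edge rises, stop at 1.55. It falls shut when let go. If the catch has hold of it, it lifts only about 0.04 rad (8 mm at the edge) and then stops hard
- cover_panel: the aluminium cover with its handle, 202 x 250 x 6 mm, 0.4 kg; origin on the hinge line in the middle of the cover's width, at its underside; own -x runs from the hinge to the free edge, own z out of its top
- cover_grip (a point): middle of the cover's handle: a round black bar 12 mm thick along the bin's y, 70 mm between its two posts, its axis 38 mm above the cover's top face, 178 mm from the hinge towards the robot; moves with the cover
- cover_hinge (a point): point on the cover's hinge axis (which runs along the bin's y), 110 mm above the table, fixed to the bin; the handle's middle lies 178 mm towards the robot, 44 mm above and 20 mm to the right (bin -y) of it when shut
- catch (a joint): how far the red catch has been slid along the bin's +y (left), m: starts at 0 to 0.006; 0.030 is its end stop, where the cover is surely free. Slides with about 1.5 N and stays where it is left. The worn bolt beneath sometimes has hold of the cover and sometimes misses it: this can be neither seen nor read from the catch, only felt by tugging
- catch_top (a point): centre of the top of the red catch, a block 18 x 18 mm standing 37 mm above the deck (top 153 mm above the table); moves with it
- catch_bolt: the whole sliding catch, the red block with the steel bolt under the deck; origin at the foot of the red block, at the deck's top
- water_bottle: clear plastic water bottle with an orange cap, 60 mm across, 190 mm tall; origin at the centre of its underside
- wash_bottle: pale-blue conical bottle with a white cap, 70 mm across at the foot, 155 mm tall; origin at the centre of its underside
- bench_brush: hand brush 200 mm long lying beyond the trays; origin at the middle of its underside
- steel_cup: open steel cup, 70 mm across, 80 mm tall; origin at the centre of its underside
- brass_weight: small brass weight, 40 mm across, 44 mm tall, standing near the bin's right front corner; origin at the centre of its underside
- steel_scoop: long steel spoon, 200 mm, lying left of the bin; origin at the middle of its underside
There are look-alikes about, which are no part of the job. Of the things that look like the wash_bottle, take the one that is farthest to the robot's right at the start. Several things have the shape of the dark_nut; the one meant has the colours described above.

How it is judged:
By the outcome, as a careful person would: the job done as asked, in the order asked, and still so for the second after the job is handed in, while the arm keeps its last pose, push and grip.
It also fails if it takes over 64 s, if anything falls off the work surface, if the arm or the gripper's body presses on something with over 40 N, if the wrist force passes 120 N, or if a joint passes its speed limit or range.

## Robot

A 6-joint arm with a two-finger parallel gripper is mounted at the origin on the work surface. World frame = base frame: x ahead of the robot, y to its left, z up, the work surface at z = 0. Lengths are in mm, angles in rad, forces in N, time in s.
With the tool pointing down it reaches from about 300 to 875 mm from the base axis. Payload 4.2 kg.
Tool frame: the origin (TCP) lies midway between the tips of the shut fingers; the grasp point (between the pads) lies behind it (r.grip_depth is the z of the grasp point in the tool frame, in mm); z points along the fingers, y is the direction in which the jaws open and shut (so a half turn about z gives the same grasp; the last joint's range is limited). The gripper opens to 85 mm and grips with 20 to 120 N. Pads are 22 mm wide; open, the fingers measure 114 mm over their backs; the gripper's body (76 mm by 85 mm) begins 54 mm behind the grasp point. The pads swing forward as they close: fully open they stand 13 mm farther back than shut.
Start: joints at [-1.18, 0.32, 1.565, -0, 1.257, -0.02], TCP at [229.626, -527.175, 231.338] pointing down, gripper open.
Joint ranges: [-3.11, 3.11], [-0.84, 2.01], [0.21, 2.61], [-1.34, 4.49], [0.05, 2.63], [-2.56, 2.56]. Speed limits (rad/s): [2.57, 2.57, 3.14, 3.14, 3.14, 3.14].

## Interface

Orientations are given as a unit quaternion [x, y, z, w].
In Python, from cell import r gives the robot as it stands.
- The arm moves only by the tool step_arm, never from a script. Its argument "motion" is a list of rows, each an object with "dp": the shift along the world's x, y, z in cm, a list of three; "twist": the turn, a rotation vector about the world's x, y, z in degrees, a list of three. In form: [{"dp": [x, y, z], "twist": [rx, ry, rz]}, ...]. A call has 1 to 8 rows; each row shifts and turns the pose as measured when the row begins; what a row does not reach is not made up. A row lasts 1/12 s, in which the tool goes at most 41.7 mm and 7.16 degrees, less where a joint would pass 70% of its speed; a pose out of reach is approached as far as the arm can. A call with a gripper value outside its range is refused whole. "jaw" is the opening, from -1 (shut) to 1 (fully open), so that 0 is half open, set as the call begins (left out, the last holds). The fingers move at their own pace and stop on an object; the grip force is fixed at half the most. Time passes only in rows, so rows that do not move let the fingers close. It gives the time, the measured TCP pose, the force and the opening at its end, in the units of the state.
- r.state(): the state, without advancing time (a new reading comes with each control period).
- r.capture(name): name is "scene" or "side" or "wrist"; returns a dict with "frame" (420x560x3 uint8, blue, green, red), "mtx" (3x3 intrinsics, pixels), "k1" (the pictures are not rectified: a ray, as slopes to the right and down, at radius r is drawn at 1 + k1 r^2 times it, then the intrinsics apply), "extrinsics" (4x4, takes a point from camera to world coordinates). Camera axes: x right, y down, z forward; pixel columns grow to the right and rows downward; lengths in mm; the calibration is good to about 2 mm. A picture is of the moment at which its call begins. There is no depth.
- r.close_job(): hands the job in, once; it reports no verdict.
The state is a dict: "time": time; "joint_positions": joint angles; "qd": joint speeds; "effort": joint torques, N m; "tool_pos": TCP position; "orientation": TCP orientation; "force": force on the tool from outside, world axes, zero at the start; "ft_torque": the same for the moment, N m; "gripper_width": opening from 0.0 (shut) to 1.0 (fully open).
Only numpy, scipy, OpenCV 4.12 (cv2) and the standard library are available. Lean on these libraries where they do the work, as an engineer would, in place of code of your own. Each camera call takes 0.05 s, during which the arm holds its last target.

## Working session

There is one attempt and no reset: what is moved stays moved. The work goes in short steps, Python scripts to look and compute and a tool call to move; the robot and the scene stay as the last step left them, time stands still between calls to the robot, and variables do not carry over. Pictures are saved under pics/ and viewed, and the job is handed in when it is done.

Besides the shell and the picture viewer there is one more tool, called after ">>>" as name([rows], argument=value, ...), one row to a line, values as JSON. step_arm: Moves the arm, as the interface text tells. Its arguments: {"type":"object","properties":{"motion":{"type":"array"},"jaw":{"type":"number"}},"required":["motion"]}

```bash
ls; mkdir -p pics; cat > h.py <<'E'
import numpy as np,cv2
from cell import r
def ray(c,u,v):
    m=c['mtx'];k=c['k1'];x=(u-m[0][2])/m[0][0];y=(v-m[1][2])/m[1][1]
    rd=np.hypot(x,y);q=rd
    for _ in range(30):q=rd/(1+k*q*q)
    s=q/rd if rd>0 else 1
    E=np.array(c['extrinsics']);d=E[:3,:3]@np.array([x*s,y*s,1]);return E[:3,3],d
def onz(c,u,v,z):
    o,d=ray(c,u,v);return o+d*(z-o[2])/d[2]
def proj(c,p):
    E=np.array(c['extrinsics']);q=E[:3,:3].T@(np.array(p)-E[:3,3]);s=q[:2]/q[2];s=s*(1+c['k1']*(s@s));m=np.array(c['mtx']);return m[0,0]*s[0]+m[0,2],m[1,1]*s[1]+m[1,2]
def snap(n,tag):
    import pickle
    c=r.capture(n);cv2.imwrite(f'pics/{tag}.png',c['frame']);pickle.dump(c,open(f'{tag}.pkl','wb'));return c
def load(tag):
    import pickle;return pickle.load(open(f'{tag}.pkl','rb'))
E
python3 - <<'E'
from h import *
for n in['scene','side','wrist']:
    c=snap(n,n+'0');print(n,np.round(c['mtx'],1).tolist(),c['k1'],np.round(c['extrinsics'],3).tolist())
print(r.state(),r.grip_depth)
E
```

```text
pics
scene [[398.6, 0.0, 278.9], [0.0, 398.6, 214.3], [0.0, 0.0, 1.0]] -0.0213945103116417 [[0.374, 0.678, -0.633, 1204.89], [0.927, -0.266, 0.263, -308.227], [0.01, -0.685, -0.729, 884.058], [0.0, 0.0, 0.0, 1.0]]
side [[536.1, 0.0, 274.5], [0.0, 536.1, 203.3], [0.0, 0.0, 1.0]] -0.209754229344176 [[-0.931, -0.191, 0.311, 10.105], [-0.365, 0.479, -0.799, 1308.743], [0.003, -0.857, -0.515, 972.85], [0.0, 0.0, 0.0, 1.0]]
wrist [[332.6, 0.0, 278.0], [0.0, 332.6, 213.5], [0.0, 0.0, 1.0]] -0.04695564983546199 [[0.4, -0.875, -0.273, 299.501], [-0.917, -0.382, -0.118, -497.284], [-0.001, 0.297, -0.955, 373.588], [0.0, 0.0, 0.0, 1.0]]
{'time': 0.15, 'joint_positions': array([-1.17998788e+00,  3.20177536e-01,  1.56541835e+00, -6.25258672e-06,
        1.25739655e+00, -1.99936566e-02]), 'qd': array([ 0.00125222, -0.00062578, -0.00283033,  0.00084761,  0.00122221,
        0.00077597]), 'effort': array([ 2.83408272e-04, -4.15841353e+01, -2.34344673e+01,  5.83924384e-05,
        5.91789867e-03,  2.70000129e-05]), 'tool_pos': array([ 229.486559  , -526.82201864,  230.64914416]), 'orientation': array([ 9.78978829e-01,  2.03960691e-01, -1.31945623e-04, -6.87350086e-04]), 'force': array([-0.52489548,  0.83699971, -0.0550757 ]), 'ft_torque': array([-0.02237571, -0.02139148,  0.00715111]), 'gripper_width': 1.001056835687235} -18.700000000000003
```

View pics/scene0.png

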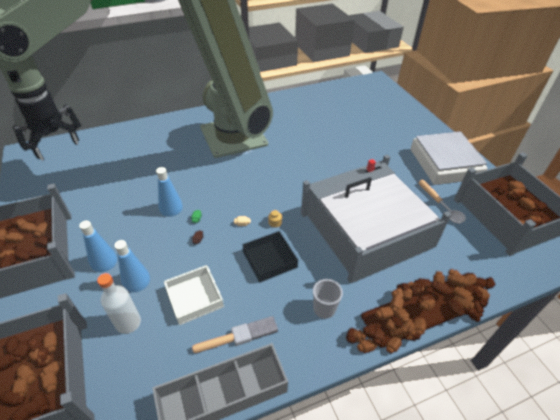

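View pics/side0.png

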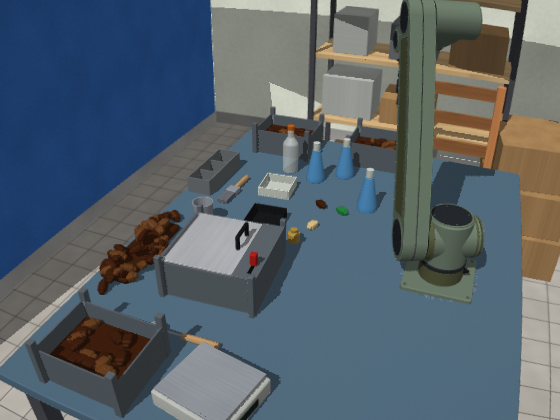

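View pics/wrist0.png

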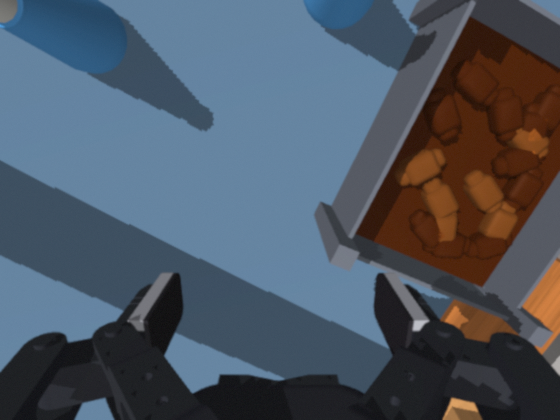

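The scene view shows the dark nut at about (197,237), a green look-alike at (196,216), the pale nut at (242,221), the black tray at (270,256) and the white tray at (193,293). The handle is at (358,186), the catch at (371,165) and the brass weight at (275,217).

```bash
python3 - <<'E'
from h import *
s=load('scene0');d=load('side0')
for c,n,box in((s,'s',(140,160,400,330)),(d,'d',(150,160,400,300))):
    x0,y0,x1,y1=box
    big=cv2.resize(c['frame'][y0:y1,x0:x1],None,fx=3,fy=3,interpolation=cv2.INTER_CUBIC);cv2.imwrite(f'pics/crop_{n}.png',big)
def blobs(c,mask,box,z,name,amin=15):
    x0,y0,x1,y1=box;m=np.zeros_like(mask);m[y0:y1,x0:x1]=mask[y0:y1,x0:x1]
    cs,_=cv2.findContours(m,cv2.RETR_EXTERNAL,cv2.CHAIN_APPROX_NONE)
    for k in cs:
        if cv2.contourArea(k)<amin: continue
        M=cv2.moments(k);u,v=M['m10']/M['m00'],M['m01']/M['m00']
        w=np.array([onz(c,p[0][0],p[0][1],z)[:2] for p in k],np.float32)
        print(name,round(u,1),round(v,1),cv2.contourArea(k),'W',np.round(onz(c,u,v,z),1),'rect',[np.round(t,1) for t in cv2.minAreaRect(w)])
for c,bx in((s,(140,150,400,330)),(d,(220,150,350,300))):
    h=cv2.cvtColor(c['frame'],cv2.COLOR_BGR2HSV);H,S,V=cv2.split(h)
    U=lambda x:(x*255).astype(np.uint8)
    blobs(c,U(((H<12)|(H>170))&(S>80)&(V<110)),bx,9,'dark')
    blobs(c,U((H<35)&(H>10)&(S>30)&(V>120)),bx,9,'pale/brass')
    blobs(c,U(((H<8)|(H>172))&(S>150)&(V>130)),bx,145,'red')
    blobs(c,U((V>150)&(S<45)),(140,250,240,330) if c is s else (250,165,310,205),35,'white')
    blobs(c,U((V<50)),bx,35,'black')
E
```

```text
dark 395.3 319.7 67.5 W [873.7 139.    9. ] rect [array([870.2, 139.1]), array([21.6, 42.8]), np.float64(56.5)]
dark 374.9 319.9 354.5 W [855.9  92.5   9. ] rect [array([848.5, 108.6]), array([85. , 73.5]), np.float64(68.1)]
dark 197.6 236.1 40.0 W [ 439.1 -241.4    9. ] rect [array([ 439.8, -242.5]), array([18.8, 34.9]), np.float64(48.1)]
pale/brass 386.7 311.1 64.0 W [845.9 132.2   9. ] rect [array([845.7, 132.1]), array([26.4, 20.7]), np.float64(80.4)]
pale/brass 397.1 298.6 66.5 W [825.5 175.9   9. ] rect [array([827.7, 172.6]), array([12.6, 67.7]), np.float64(56.5)]
pale/brass 241.7 220.4 107.5 W [ 427.5 -104.9    9. ] rect [array([ 427.4, -105.5]), array([45.1, 36.1]), np.float64(68.6)]
pale/brass 275.6 217.2 135.5 W [452.2  -6.2   9. ] rect [array([454.7,  -5.2]), array([62.8, 41.3]), np.float64(15.2)]
white 235.8 327.6 19.5 W [ 764. -229.   35.] rect [array([ 762. , -229.9]), array([18.4, 10.1]), np.float64(68.4)]
white 193.4 294.0 2225.5 W [ 640.  -298.5   35. ] rect [array([ 636.5, -297.3]), array([138.4, 119. ]), np.float64(4.5)]
black 277.1 254.2 641.0 W [601.3 -61.4  35.
[... 542 characters left out ...]
t64(88.2)]
red 252.4 257.6 53.0 W [464.2 298.5 145. ] rect [array([462.7, 299.5]), array([15.6, 51.4]), np.float64(21.8)]
white 277.2 186.0 549.5 W [ 611.8 -260.9   35. ] rect [array([ 619.6, -265. ]), array([117.1, 167. ]), np.float64(4.8)]
black 250.5 269.1 17.0 W [507.9 216.4  35. ] rect [array([507.8, 217. ]), array([ 9.7, 32.8]), np.float64(3.2)]
black 241.3 234.4 97.5 W [604.2  67.   35. ] rect [array([600.1,  72. ]), array([ 34.4, 142.6]), np.float64(3.9)]
black 265.9 213.9 575.5 W [578.2 -71.4  35. ] rect [array([573.8, -72.6]), array([127.4, 108.7]), np.float64(4.2)]
black 303.8 155.5 37.0 W [ 603.6 -534.5   35. ] rect [array([ 608.2, -538.4]), array([31.8, 92.3]), np.float64(18.4)]
```

```bash
ls pics
```

```text
crop_d.png
crop_s.png
scene0.png
side0.png
wrist0.png
```

View pics/crop_s.png

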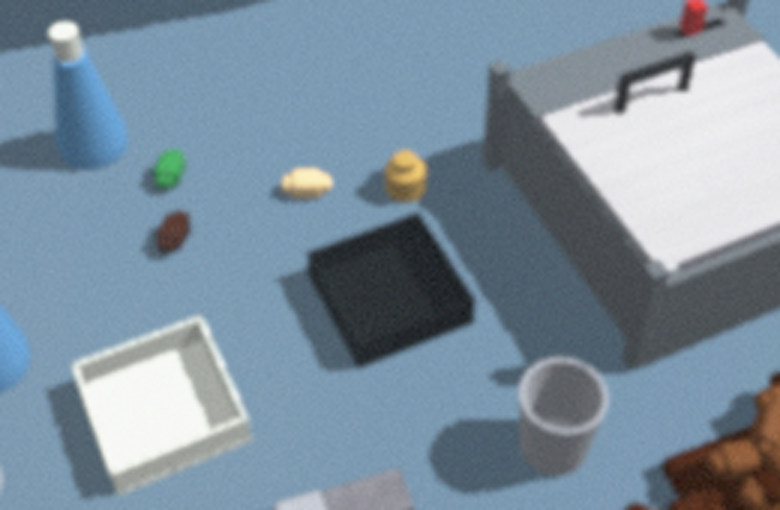

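View pics/crop_d.png

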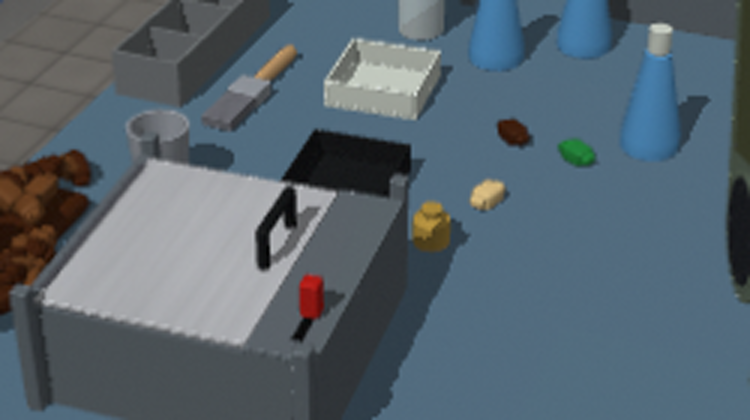

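```bash
python3 - <<'E'
from h import *
s=load('scene0');d=load('side0')
S=lambda x,y,z:onz(s,x/3+140-.33,y/3+160-.33,z)
D=lambda x,y,z:onz(d,x/3+150-.33,y/3+160-.33,z)
def tri(a,b):
    o1,d1=ray(s,a[0]/3+139.67,a[1]/3+159.67);o2,d2=ray(d,b[0]/3+149.67,b[1]/3+159.67)
    t=np.linalg.lstsq(np.c_[d1,-d2],o2-o1,rcond=None)[0];p=o1+d1*t[0];q=o2+d2*t[1];return np.round((p+q)/2,1),round(np.linalg.norm(p-q),1)
for n,L in(('white',[(75,363),(203,318),(247,415),(118,478)]),('black',[(308,257),(416,214),(473,300),(358,347)])):
    P=np.array([S(*p,35)[:2] for p in L]);print(n,P.round(),P.mean(0).round(1))
print('whiteD',np.array([D(*p,35)[:2] for p in[(357,40),(441,52),(421,100),(326,88)]]).round())
print('handle ends',[S(*p,157).round(1) for p in[(622,78),(690,58)]],[D(*p,157).round(1) for p in[(262,237),(290,193)]])
print('tri R,L',tri((622,78),(290,193)),tri((690,58),(262,237)))
print('catch',S(694,3,153).round(1),D(312,281,153).round(1),tri((694,3),(312,281)))
print('post tops R front',S(498,68,135),D(400,180,135))
print('deck/cover seam',S(545,117,116),D(340,190,116),D(245,344,116))
print('nut dark axis',S(160,250,9),S(186,213,9), S(173,231,11),D(514,132,11))
print('pale', S(280,183,9),S(332,182,9),S(307,182,11),D(472,203,9),D(506,186,9),D(488,194,11))
print('green',S(170,169,11))
E
```

```text
white [[ 575. -357.]
 [ 570. -244.]
 [ 677. -236.]
 [ 694. -346.]] [ 629.  -295.8]
black [[ 539. -138.]
 [ 527.  -28.]
 [ 638.  -18.]
 [ 647. -129.]] [587.6 -78.4]
whiteD [[ 678. -342.]
 [ 570. -351.]
 [ 552. -231.]
 [ 666. -216.]]
handle ends [array([542.2, 164.3, 157. ]), array([541.1, 235.6, 157. ])] [array([529.1, 251.4, 157. ]), array([535. , 176.9, 157. ])]
tri R,L (array([538.1, 168.3, 151.4]), np.float64(1.8)) (array([534. , 241.4, 149.2]), np.float64(0.1))
catch [469.6 283.6 153. ] [464.1 290.4 153. ] (array([466. , 286.3, 149.6]), np.float64(0.3))
post tops R front [467.89005715  77.32908898 135.        ] [460.07020246  86.28141587 135.        ]
deck/cover seam [525.66807948  99.4880925  116.        ] [518.27090639  97.06444391 116.        ] [501.73363888 348.85494527 116.        ]
nut dark axis [ 459.26437    -259.56292416    9.        ] [ 423.35920285 -225.3168814     9.        ] [ 442.69792063 -242.67298818   11.        ] [ 439.78991817 -239.98922634   11.        ]
pale [ 419.06963468 -129.1000782     9.        ] [436.5965791  -80.84291889   9.        ] [ 429.3300325  -104.32070333   11.        ] [438.90790697 -83.24021796   9.        ] [ 414.71080179 -129.24815056    9.        ] [ 427.37736891 -103.65994952   11.        ]
green [ 362.75742451 -225.801829     11.        ]
```

```bash
python3 - <<'E'
from h import *
s=load('scene0');d=load('side0')
print('wash near',onz(s,163,172,155).round(),onz(d,369.5,172,155).round())
print('wash 2',onz(s,123,245,155).round(),onz(s,86,227,155).round(),'water',onz(s,104,283,190).round())
print('brass',onz(s,274.5,212,44).round(),onz(d,294,231,44).round(), 'cup',onz(s,327,290,80).round())
E
```

```text
wash near [ 304. -285.  155.] [ 286. -263.  155.]
wash 2 [ 530. -421.  155.] [ 439. -498.  155.] water [ 650. -465.  190.]
brass [462. -14.  44.] [454.   2.  44.] cup [775.  -4.  80.]
```

>>> step_arm([
  {"dp":[2.65,3.55,0],"twist":[0,0,7]},
  {"dp":[2.65,3.55,0],"twist":[0,0,7]},
  {"dp":[2.65,3.55,0],"twist":[0,0,7]},
  {"dp":[2.65,3.55,0],"twist":[0,0,7]},
  {"dp":[2.65,3.55,0],"twist":[0,0,7]},
  {"dp":[2.65,3.55,0],"twist":[0,0,7]},
  {"dp":[2.65,3.55,0],"twist":[0,0,7]},
  {"dp":[2.65,3.55,0],"twist":[0,0,7]},
], jaw=0.3)

```text
time: 0.82
tool_pos: [426.3, -258.4, 227.7]
orientation: [0.763, 0.647, -0.002, -0.0]
force: [-0.3, -0.1, 0.3]
gripper_width: 0.654
```

>>> step_arm([
  {"dp":[0.2,0.2,-1.4],"twist":[0,0,7]},
  {"dp":[0.2,0.2,-1.4],"twist":[0,0,7]},
  {"dp":[0.2,0.2,-1.4],"twist":[0,0,7]},
  {"dp":[0.2,0.2,-1.4],"twist":[0,0,7]},
  {"dp":[0.2,0.2,-1.4],"twist":[0,0,7]},
  {"dp":[0.2,0.2,-1.4],"twist":[0,0,7]},
  {"dp":[0.2,0.2,-1.4],"twist":[0,0,7]},
  {"dp":[0.1,0.1,-1.4],"twist":[0,0,7]},
])

```text
time: 1.48
tool_pos: [448.4, -233.6, 113.5]
orientation: [0.359, 0.933, 0.002, 0.002]
force: [0.1, 0.3, 0.3]
gripper_width: 0.651
```

```bash
python3 - <<'E'
from h import *
c=snap('wrist','w1');print(r.state()['tool_pos'],r.state()['orientation'])
print(proj(c,[441,-241,11]))
E
```

```text
[ 446.77468609 -232.64273466  110.78160433] [ 3.57314828e-01  9.33980716e-01  2.32653286e-03 -8.50680617e-04]
(np.float64(264.13955177486844), np.float64(210.902241400965))
```

View pics/w1.png

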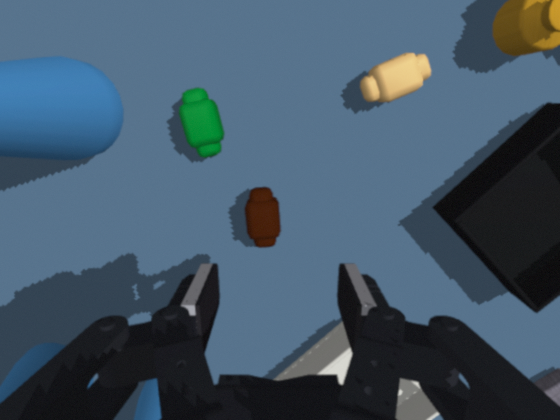

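The wrist view shows the dark nut at (263,217) with its long axis nearly vertical, which lines up with the jaws. The pale nut is at (396,77).

```bash
python3 - <<'E'
from h import *
c=load('w1');h=cv2.cvtColor(c['frame'],cv2.COLOR_BGR2HSV);H,S,V=cv2.split(h)
for n,m,b in(('dark',((H<12)|(H>170))&(S>120)&(V<130),(220,160,310,265)),('pale',(H<35)&(H>8)&(S>60)&(V>120),(340,30,450,120))):
    M=np.zeros_like(H);x0,y0,x1,y1=b;M[y0:y1,x0:x1]=m[y0:y1,x0:x1]*255
    k=max(cv2.findContours(M,0,1)[0],key=cv2.contourArea)
    w=np.array([onz(c,p[0][0],p[0][1],11)[:2] for p in k],np.float32)
    print(n,cv2.minAreaRect(w))
    ys,xs=np.nonzero(M);P=np.array([onz(c,a,bb,11)[:2] for a,bb in zip(xs,ys)]);e,v=np.linalg.eigh(np.cov(P.T));print(P.mean(0),np.degrees(np.arctan2(v[1,1],v[0,1])))
for p in[(434,208),(552,103),(536,312)]:print('black rim',onz(c,*p,35).round())
E
```

```text
dark ((443.9826965332031, -245.81784057617188), (24.79909896850586, 47.27086639404297), 52.32986068725586)
[ 443.76708587 -245.5716621 ] 141.21211012475007
pale ((431.1380310058594, -107.44473266601562), (48.28615188598633, 25.973140716552734), 70.83647155761719)
[ 431.00151225 -106.97719059] 69.74974475573296
black rim [ 515. -145.   35.]
black rim [508. -45.  35.]
black rim [ 645. -131.   35.]
```

>>> step_arm([
  {"dp":[-0.15,-0.6,-1.0],"twist":[0,0,3]},
  {"dp":[-0.15,-0.6,-1.0],"twist":[0,0,0]},
  {"dp":[0,0,-1.6],"twist":[0,0,0]},
  {"dp":[0,0,-1.6],"twist":[0,0,0]},
  {"dp":[0,0,-1.6],"twist":[0,0,0]},
  {"dp":[0,0,-1.4],"twist":[0,0,0]},
  {"dp":[0,0,-0.8],"twist":[0,0,0]},
  {"dp":[0,0,0],"twist":[0,0,0]},
])

```text
time: 2.2
tool_pos: [443.6, -247.1, 17.2]
orientation: [0.344, 0.939, 0.002, -0.0]
force: [-0.3, -1.2, -0.9]
gripper_width: 0.654
```

>>> step_arm([
  {"dp":[0,0.2,-0.7],"twist":[0,0,1]},
  {"dp":[0,0,-0.7],"twist":[0,0,0]},
  {"dp":[0,0,0],"twist":[0,0,0]},
])

```text
time: 2.45
tool_pos: [444.5, -245.9, 3.3]
orientation: [0.336, 0.942, 0.002, 0.001]
force: [-0.8, 0.6, -0.3]
gripper_width: 0.649
```

>>> step_arm([
  {"dp":[0,0,0],"twist":[0,0,0]},
  {"dp":[0,0,0],"twist":[0,0,0]},
  {"dp":[0,0,0],"twist":[0,0,0]},
  {"dp":[0,0,0],"twist":[0,0,0]},
  {"dp":[0,0,0],"twist":[0,0,0]},
], jaw=-0.6)

```text
time: 2.87
tool_pos: [445.9, -246.5, 5.1]
orientation: [0.336, 0.942, 0.001, 0.003]
force: [-0.9, 0.1, -0.1]
gripper_width: 0.289
```

>>> step_arm([
  {"dp":[0,0,1.5],"twist":[0,0,0]},
  {"dp":[0,0,3],"twist":[0,0,0]},
  {"dp":[0,0,3],"twist":[0,0,0]},
  {"dp":[2.3,2.8,0.5],"twist":[0,0,-6]},
  {"dp":[2.3,2.8,0],"twist":[0,0,-6]},
  {"dp":[2.3,2.8,0],"twist":[0,0,-6]},
  {"dp":[2.3,2.8,0],"twist":[0,0,-6]},
  {"dp":[2.3,2.8,0],"twist":[0,0,-6]},
])

```text
time: 3.53
tool_pos: [560.5, -106.3, 91.2]
orientation: [0.583, 0.812, 0.002, 0.004]
force: [0.5, -1.0, -0.3]
gripper_width: 0.292
```

>>> step_arm([
  {"dp":[1.8,2,0],"twist":[0,0,-6]},
  {"dp":[0,0,0],"twist":[0,0,0]},
])

```text
time: 3.7
tool_pos: [583.7, -80.3, 92.0]
orientation: [0.626, 0.78, 0.004, 0.006]
force: [-0.2, 0.2, -0.9]
gripper_width: 0.291
```

```bash
python3 - <<'E'
from h import *
c=snap('wrist','w2');snap('scene','s2');print(r.state()['tool_pos'],r.state()['orientation'],r.state()['gripper_width'])
E
```

```text
[580.45704399 -82.87874635  91.54867897] [0.62515891 0.78047906 0.00232494 0.00483381] 0.29011471873618033
```

View pics/w2.png

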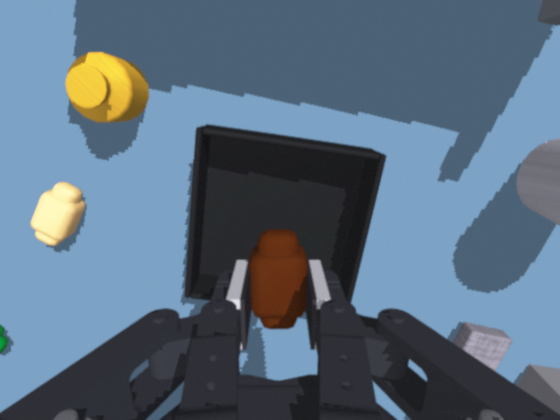

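View pics/s2.png

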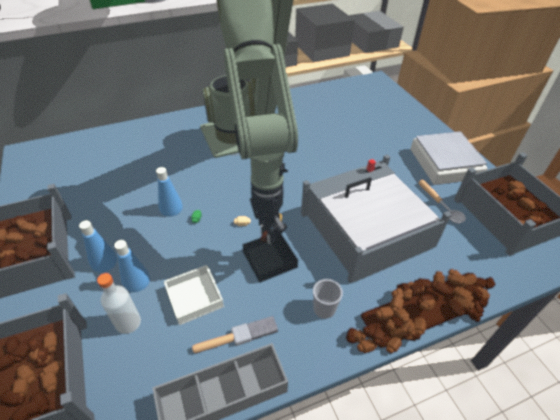

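The dark nut is held at (278,278) in the wrist view, above the black tray with far corners at (203,127) and (383,153).

```bash
python3 - <<'E'
from h import *
c=load('w2')
P=np.array([onz(c,*p,35)[:2] for p in[(201,127),(384,153),(187,297)]]);print(P.round(),(P[1]+P[2])/2)
print('brass',onz(c,88,88,44))
E
```

```text
[[ 527.  -26.]
 [ 636.  -17.]
 [ 534. -140.]] [584.96559314 -78.32327785]
brass [464.63898407 -16.91113794  44.        ]
```

>>> step_arm([
  {"dp":[0.3,0.4,-1.5],"twist":[0,0,0]},
  {"dp":[0,0,-2],"twist":[0,0,0]},
  {"dp":[0,0,-1.8],"twist":[0,0,0]},
  {"dp":[0,0,-1.2],"twist":[0,0,0]},
  {"dp":[0,0,-0.7],"twist":[0,0,0]},
  {"dp":[0,0,0],"twist":[0,0,0]},
])

```text
time: 4.3
tool_pos: [578.4, -84.6, 18.1]
orientation: [0.625, 0.781, 0.001, 0.005]
force: [0.0, 0.5, -0.1]
gripper_width: 0.286
```

>>> step_arm([
  {"dp":[0,0,0],"twist":[0,0,0]},
  {"dp":[0,0,0],"twist":[0,0,0]},
  {"dp":[0,0,0],"twist":[0,0,0]},
  {"dp":[0,0,0],"twist":[0,0,0]},
], jaw=0.05)

```text
time: 4.63
tool_pos: [578.1, -86.9, 20.0]
orientation: [0.625, 0.78, 0.001, 0.006]
force: [-0.1, -0.2, 0.5]
gripper_width: 0.523
```

>>> step_arm([
  {"dp":[0,0,2],"twist":[0,0,0]},
  {"dp":[0,0,3],"twist":[0,0,0]},
  {"dp":[0,0,3],"twist":[0,0,0]},
  {"dp":[-2,0,1],"twist":[0,0,-6]},
  {"dp":[-3,-0.4,0.5],"twist":[0,0,-7]},
  {"dp":[-3,-0.6,0],"twist":[0,0,-7]},
  {"dp":[-3,-0.8,0],"twist":[0,0,-6]},
  {"dp":[-3,-0.8,0],"twist":[0,0,-5]},
])

```text
time: 5.3
tool_pos: [442.5, -113.1, 125.0]
orientation: [0.816, 0.578, 0.005, 0.014]
force: [0.2, -1.5, 0.3]
gripper_width: 0.52
```

```bash
python3 - <<'E'
from h import *
c=snap('wrist','w3');snap('scene','s3');print(r.state()['tool_pos'],r.state()['orientation'],r.state()['gripper_width'])
cv2.imwrite('pics/s3c.png',cv2.resize(c['frame'],(560,420)))
E
```

```text
[ 438.40327139 -112.9604237   124.33634297] [0.81567979 0.57837821 0.00343644 0.01154634] 0.5247448130412437
```

View pics/w3.png

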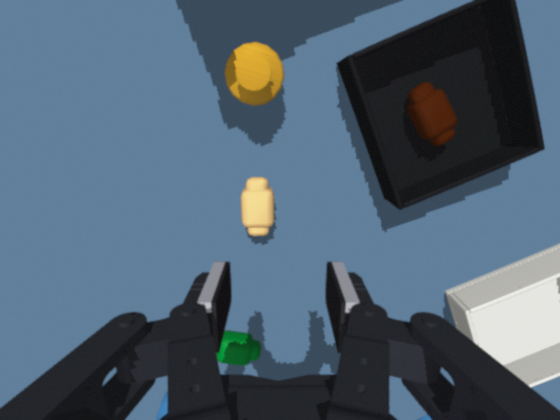

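The dark nut now lies in the black tray at (432,112). The pale nut is at (258,207).

```bash
python3 - <<'E'
from h import *
c=load('w3');h=cv2.cvtColor(c['frame'],cv2.COLOR_BGR2HSV);H,S,V=cv2.split(h)
M=np.zeros_like(H);x0,y0,x1,y1=220,160,300,250
M[y0:y1,x0:x1]=(((H<35)&(H>8)&(S>60)&(V>120))*255)[y0:y1,x0:x1]
ys,xs=np.nonzero(M);P=np.array([onz(c,a,bb,11)[:2] for a,bb in zip(xs,ys)]);e,v=np.linalg.eigh(np.cov(P.T));print(P.mean(0),np.degrees(np.arctan2(v[1,1],v[0,1])))
q=r.state()['orientation'];print(2*np.degrees(np.arctan2(q[1],q[0]))-90)
s=load('s3')
for p in[(165,282),(207.4,266)]:print(onz(s,*p,35).round())
E
```

```text
[ 430.60787615 -108.32287369] 70.57589072441827
-19.3209933263596
[ 580. -357.   35.]
[ 571. -244.   35.]
```

>>> step_arm([
  {"dp":[-0.8,0.5,-1.5],"twist":[0,0,0]},
  {"dp":[0,0,-2.2],"twist":[0,0,0]},
  {"dp":[0,0,-2.2],"twist":[0,0,0]},
  {"dp":[0,0,-2],"twist":[0,0,0]},
  {"dp":[0,0,-1.5],"twist":[0,0,0]},
  {"dp":[0,0,-0.8],"twist":[0,0,0]},
  {"dp":[0,0,0],"twist":[0,0,0]},
], jaw=0.3)

```text
time: 5.98
tool_pos: [437.3, -109.2, 25.3]
orientation: [0.814, 0.58, 0.011, 0.02]
force: [0.0, -0.1, -0.2]
gripper_width: 0.65
```

```bash
cat >> h.py <<'E'
from scipy.spatial.transform import Rotation as R
def twist(yaw):  # deg twist to vertical with tool-y at yaw
    a=np.radians((yaw+90)/2);q=r.state()['orientation']
    return (R.from_quat([np.cos(a),np.sin(a),0,0])*R.from_quat(q).inv()).as_rotvec(degrees=True)
E
python3 -c "
from h import *
print(twist(-19.4).round(2),r.state()['tool_pos'])"
```

```text
[ 1.15  2.31 -0.33] [ 437.30203562 -109.19991516   25.29480947]
```

>>> step_arm([
  {"dp":[-0.5,0.1,-0.5],"twist":[1,2.2,0]},
  {"dp":[-0.2,0,-0.8],"twist":[0,0,0]},
  {"dp":[-0.1,0,-0.8],"twist":[0,0,0]},
  {"dp":[0,0,0],"twist":[0,0,0]},
])

```text
time: 6.32
tool_pos: [432.8, -108.7, 5.3]
orientation: [0.814, 0.581, 0.002, 0.004]
force: [0.4, -0.1, -0.1]
gripper_width: 0.649
```

>>> step_arm([
  {"dp":[-0.2,0,-0.3],"twist":[0,0,0]},
  {"dp":[0,0,0],"twist":[0,0,0]},
  {"dp":[0,0,-0.1],"twist":[0,0,0]},
  {"dp":[0,0,0],"twist":[0,0,0]},
  {"dp":[0,0,0],"twist":[0,0,0]},
  {"dp":[0,0,0],"twist":[0,0,0]},
], jaw=-0.6)

```text
time: 6.82
tool_pos: [432.3, -109.0, 3.6]
orientation: [0.814, 0.581, 0.004, 0.007]
force: [-0.1, 0.2, 1.0]
gripper_width: 0.29
```

>>> step_arm([
  {"dp":[0,0,2],"twist":[0,0,0]},
  {"dp":[0,0,3.5],"twist":[0,0,0]},
  {"dp":[0.5,-0.5,3],"twist":[0,0,0]},
  {"dp":[2.8,-2.7,0],"twist":[0,0,0]},
  {"dp":[2.8,-2.7,0],"twist":[0,0,0]},
  {"dp":[2.8,-2.7,0],"twist":[0,0,0]},
  {"dp":[2.8,-2.7,0],"twist":[0,0,0]},
  {"dp":[2.8,-2.7,0],"twist":[0,0,0]},
])

```text
time: 7.48
tool_pos: [573.0, -248.4, 94.3]
orientation: [0.812, 0.583, 0.002, 0.003]
force: [0.7, 0.2, -0.6]
gripper_width: 0.286
```

>>> step_arm([
  {"dp":[2.2,-2.2,0],"twist":[0,0,0]},
  {"dp":[0,0,0],"twist":[0,0,0]},
])

```text
time: 7.65
tool_pos: [601.1, -277.0, 94.0]
orientation: [0.813, 0.582, 0.003, 0.007]
force: [1.1, -0.5, -0.2]
gripper_width: 0.291
```

```bash
python3 - <<'E'
from h import *
c=snap('wrist','w4');print(r.state()['tool_pos'],r.state()['gripper_width'],twist(-19.4).round(1))
E
```

```text
[ 598.77218106 -274.9246158    93.52009315] 0.287936484831569 [ 0.3  0.6 -0.6]
```

View pics/w4.png

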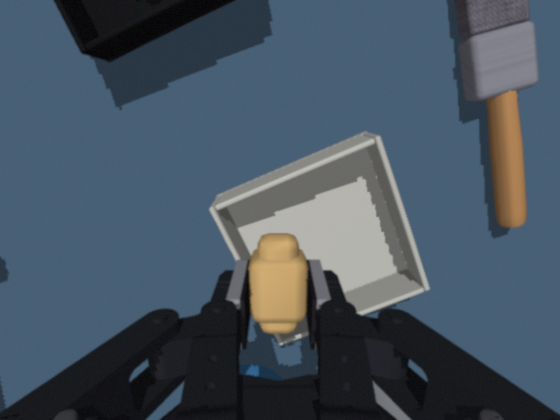

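The pale nut is held above the white tray, whose rim corners are at (212,209), (376,135), (428,289) and roughly (282,345).

```bash
python3 - <<'E'
from h import *
c=load('w4')
P=np.array([onz(c,*p,35)[:2] for p in[(212,209),(376,135),(428,289)]]);print(P.round(),(P[0]+P[2])/2)
E
```

```text
[[ 568. -249.]
 [ 678. -238.]
 [ 688. -352.]] [ 627.9333273  -300.88866653]
```

>>> step_arm([
  {"dp":[1.6,-1.4,0],"twist":[0,0,0]},
  {"dp":[1.4,-1.2,-0.5],"twist":[0,0,0]},
  {"dp":[0,0,-1.5],"twist":[0,0,0]},
  {"dp":[0,0,-1.8],"twist":[0,0,0]},
  {"dp":[0,0,-1.8],"twist":[0,0,0]},
  {"dp":[0,0,-1.4],"twist":[0,0,0]},
  {"dp":[0,0,-0.7],"twist":[0,0,0]},
  {"dp":[0,0,0],"twist":[0,0,0]},
])

```text
time: 8.37
tool_pos: [621.4, -294.2, 11.9]
orientation: [0.812, 0.583, -0.0, -0.001]
force: [-0.1, -0.0, 0.3]
gripper_width: 0.288
```

>>> step_arm([
  {"dp":[0,0,0],"twist":[0,0,0]},
  {"dp":[0,0,0],"twist":[0,0,0]},
  {"dp":[0,0,0],"twist":[0,0,0]},
  {"dp":[0,0,0],"twist":[0,0,0]},
], jaw=0.05)

```text
time: 8.7
tool_pos: [621.1, -292.9, 14.3]
orientation: [0.812, 0.583, 0.0, -0.001]
force: [-0.6, 0.0, 0.5]
gripper_width: 0.522
```

>>> step_arm([
  {"dp":[0,0,2],"twist":[0,0,0]},
  {"dp":[0,0,3],"twist":[0,0,0]},
  {"dp":[0,0,4],"twist":[0,0,0]},
  {"dp":[0,0,4],"twist":[0,0,0]},
  {"dp":[0,2,4],"twist":[0,0,2]},
  {"dp":[-0.5,3,2],"twist":[0,0,2]},
  {"dp":[-1,4,1],"twist":[0,0,3]},
  {"dp":[-1,4,0],"twist":[0,0,3]},
])

```text
time: 9.37
tool_pos: [596.0, -168.6, 223.6]
orientation: [0.759, 0.651, 0.002, 0.005]
force: [-0.4, 0.8, 0.4]
gripper_width: 0.524
```

```bash
python3 - <<'E'
from h import *
c=snap('wrist','w5');c=snap('scene','s5');print(r.state()['tool_pos'],r.state()['gripper_width'],twist(3.5).round(1))
E
```

```text
[ 593.92619136 -163.99691995  222.36468502] 0.5215951526957047 [ 0.   0.3 12.1]
```

View pics/w5.png

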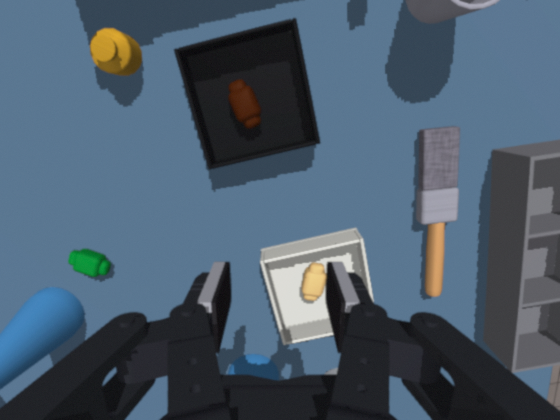

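View pics/s5.png

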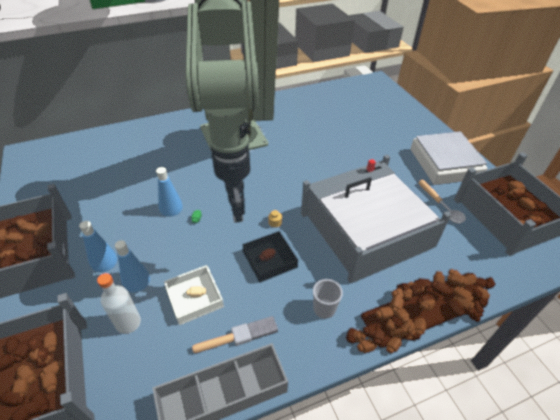

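Both nuts lie in their trays: dark at (244,104) and pale at (314,282) in the wrist view. Next is the handle.

>>> step_arm([
  {"dp":[-0.8,3.7,0.4],"twist":[0,0,2]},
  {"dp":[-0.8,3.7,0.4],"twist":[0,0,2]},
  {"dp":[-0.8,3.7,0.4],"twist":[0,0,2]},
  {"dp":[-0.8,3.7,0.4],"twist":[0,0,2]},
  {"dp":[-0.8,3.7,0.4],"twist":[0,0,2]},
  {"dp":[-0.8,3.7,0.4],"twist":[0,0,1]},
  {"dp":[-0.8,3.7,0.4],"twist":[0,0,0]},
  {"dp":[-0.4,3.7,0.2],"twist":[0,0,0]},
], jaw=0.3)

```text
time: 10.13
tool_pos: [533.1, 132.4, 257.2]
orientation: [0.694, 0.72, 0.004, 0.008]
force: [0.4, 0.1, -0.6]
gripper_width: 0.649
```

```bash
python3 - <<'E'
from h import *
c=snap('wrist','w6');print(r.state()['tool_pos'],r.state()['gripper_width'],twist(3.5).round(1),proj(c,[536.5,205,160]),proj(c,[466,286,153]))
E
```

```text
[532.73271793 139.20586177 257.58391306] 0.6510360162439514 [-0.1  1.   1.1] (np.float64(284.1327692478095), np.float64(113.68290279500556)) (np.float64(180.70812529548874), np.float64(-18.61451369753044))
```

View pics/w6.png

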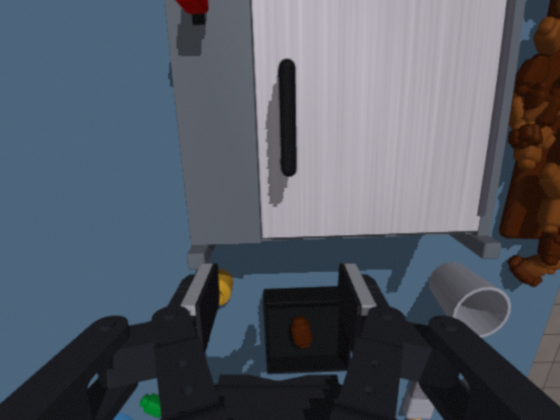

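The wrist view shows the handle bar from (288,62) to (290,173), and the catch is near (192,5).

```bash
python3 - <<'E'
from h import *
c=load('w6')
a=onz(c,287.5,62,158);b=onz(c,289,172,158);print(a,b,(a+b)/2, np.degrees(np.arctan2(-(a-b)[0],(a-b)[1])))
print('seam',onz(c,252,0,116),onz(c,261,240,116),'frontpost',onz(c,203,248,135))
print('catch',onz(c,193,5,153))
E
```

```text
[537.36702802 238.67196299 158.        ] [541.9629458  163.86171188 158.        ] [539.66498691 201.26683744 158.        ] 3.5155096474179137
seam [510.19373971 286.73527266 116.        ] [521.75661768  92.18430635 116.        ] frontpost [472.29712796  90.8988165  135.        ]
catch [473.70899779 272.24254746 153.        ]
```

>>> step_arm([
  {"dp":[0.3,2.1,0],"twist":[0,1,1]},
  {"dp":[0.2,2.1,-1],"twist":[0,0,0]},
  {"dp":[0.1,2,-2],"twist":[0,0,0]},
  {"dp":[0,0,-2],"twist":[0,0,0]},
  {"dp":[0,0,-1.5],"twist":[0,0,0]},
  {"dp":[0,0,-0.5],"twist":[0,0,0]},
], jaw=0.2)

```text
time: 10.68
tool_pos: [542.5, 207.0, 190.4]
orientation: [0.683, 0.73, 0.006, 0.003]
force: [-0.3, 0.1, -0.2]
gripper_width: 0.598
```

```bash
python3 - <<'E'
from h import *
c=snap('wrist','w7');print(r.state()['tool_pos'],r.state()['gripper_width'],twist(3.5).round(1))
E
```

```text
[542.34884177 206.67093105 190.17951159] 0.6029040783845627 [-0.2  0.7 -0.2]
```

View pics/w7.png

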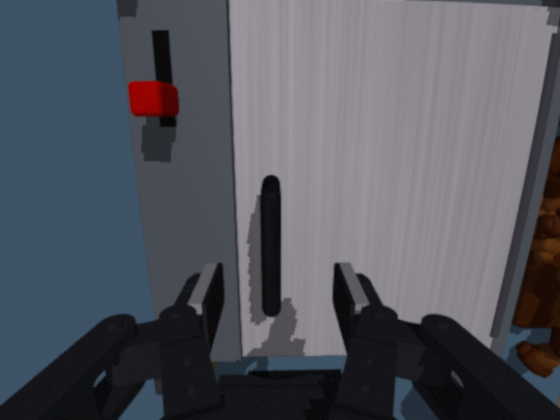

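The bar spans (271,180) to (272,312) and the catch block is at (154,99).

```bash
python3 - <<'E'
from h import *
c=load('w7')
a=onz(c,271,180,159);b=onz(c,271.5,311,159);print(a,b,(a+b)/2)
print('catch top px',[onz(c,*p,153).round(1) for p in[(131,85),(131,113),(160,84),(160,116)]])
print('slot',onz(c,161,30,116),onz(c,168,126,116))
E
```

```text
[536.82913555 246.44551154 159.        ] [541.96389831 165.9894036  159.        ] [539.39651693 206.21745757 159.        ]
catch top px [array([462.2, 290.3, 153. ]), array([461.5, 276.4, 153. ]), array([477.2, 291.6, 153. ]), array([476.8, 275.7, 153. ])]
slot [466.44166651 324.19819131 116.        ] [469.6271055 268.5672906 116.       ]
```

>>> step_arm([
  {"dp":[-0.3,-0.2,-1],"twist":[0,0.6,0]},
  {"dp":[0,0,-1.5],"twist":[0,0,0]},
  {"dp":[0,0,-1.5],"twist":[0,0,0]},
  {"dp":[0,0,-1],"twist":[0,0,0]},
  {"dp":[0,0,0],"twist":[0,0,0]},
])

```text
time: 11.15
tool_pos: [542.1, 201.9, 141.1]
orientation: [0.685, 0.729, 0.004, 0.001]
force: [0.0, 0.1, -0.4]
gripper_width: 0.592
```

>>> step_arm([
  {"dp":[-0.3,0,-0.4],"twist":[0,0,0]},
  {"dp":[0,0,0],"twist":[0,0,0]},
  {"dp":[0,0,0],"twist":[0,0,0]},
  {"dp":[0,0,0],"twist":[0,0,0]},
  {"dp":[0,0,0],"twist":[0,0,0]},
  {"dp":[0,0,0],"twist":[0,0,0]},
  {"dp":[0,0,0],"twist":[0,0,0]},
  {"dp":[0,0,0],"twist":[0,0,0]},
], jaw=-0.95)

```text
time: 11.82
tool_pos: [539.2, 201.0, 138.6]
orientation: [0.685, 0.728, 0.005, 0.001]
force: [-0.1, 0.4, -2.0]
gripper_width: 0.115
```

The bar is gripped. Now the gentle tug.

>>> step_arm([
  {"dp":[0.05,0,0.3],"twist":[0,0,0]},
  {"dp":[0.05,0,0.3],"twist":[0,0,0]},
])

```text
time: 11.98
tool_pos: [540.6, 201.2, 144.0]
orientation: [0.685, 0.728, 0.005, 0.001]
force: [2.5, 0.5, -5.4]
gripper_width: 0.113
```

>>> step_arm([
  {"dp":[0.05,0,0.3],"twist":[0,0,0]},
  {"dp":[0.05,0,0.3],"twist":[0,0,0]},
])

```text
time: 12.15
tool_pos: [541.4, 201.2, 147.3]
orientation: [0.685, 0.728, 0.004, 0.001]
force: [7.6, 3.7, -29.2]
gripper_width: 0.116
```

>>> step_arm([
  {"dp":[0.02,0,0.1],"twist":[0,0,0]},
  {"dp":[0,0,0],"twist":[0,0,0]},
])

```text
time: 12.32
tool_pos: [540.9, 201.1, 145.4]
orientation: [0.685, 0.728, 0.002, -0.001]
force: [0.1, 0.8, -4.4]
gripper_width: 0.114
```

At about 8 mm of lift the force jumped from 5 N to 29 N, which is a hard stop: the cover is caught. I let it down and release.

>>> step_arm([
  {"dp":[-0.05,0,-0.3],"twist":[0,0,0]},
  {"dp":[-0.05,0,-0.3],"twist":[0,0,0]},
  {"dp":[0,0,-0.1],"twist":[0,0,0]},
  {"dp":[0,0,0],"twist":[0,0,0]},
])

```text
time: 12.65
tool_pos: [539.4, 201.1, 139.9]
orientation: [0.685, 0.728, 0.002, -0.001]
force: [0.8, 0.9, -3.0]
gripper_width: 0.115
```

>>> step_arm([
  {"dp":[0,0,-0.2],"twist":[0,0,0]},
  {"dp":[0,0,0],"twist":[0,0,0]},
])

```text
time: 12.82
tool_pos: [539.2, 201.0, 138.8]
orientation: [0.685, 0.728, 0.003, -0.001]
force: [0.9, 0.4, -3.9]
gripper_width: 0.116
```

>>> step_arm([
  {"dp":[0,0,0],"twist":[0,0,0]},
  {"dp":[0,0,0],"twist":[0,0,0]},
  {"dp":[0,0,0],"twist":[0,0,0]},
  {"dp":[0,0,0],"twist":[0,0,0]},
  {"dp":[0,0,0],"twist":[0,0,0]},
], jaw=0.1)

```text
time: 13.23
tool_pos: [541.9, 201.7, 142.1]
orientation: [0.685, 0.728, 0.006, 0.002]
force: [-0.2, 0.1, -0.5]
gripper_width: 0.55
```

>>> step_arm([
  {"dp":[0,0,1.5],"twist":[0,0,0]},
  {"dp":[0,0,2.5],"twist":[0,0,0]},
  {"dp":[-1,0,2.5],"twist":[0,0,0]},
  {"dp":[-2,1,0],"twist":[0,0,0]},
  {"dp":[-2,1,0],"twist":[0,0,0]},
  {"dp":[-2,1.2,0],"twist":[0,0,0]},
  {"dp":[0,1,0],"twist":[0,0,0]},
  {"dp":[0,0,0],"twist":[0,0,0]},
], jaw=-1)

```text
time: 13.9
tool_pos: [471.4, 244.7, 211.6]
orientation: [0.686, 0.727, 0.009, 0.003]
force: [0.9, -0.1, -0.1]
gripper_width: 0.002
```

```bash
python3 - <<'E'
from h import *
c=snap('wrist','w8');print(r.state()['tool_pos'],r.state()['gripper_width'],twist(3.5).round(1))
E
```

```text
[471.24148375 243.87935327 211.43989688] -0.0003908093798021559 [-0.5  0.8  0.2]
```

View pics/w8.png

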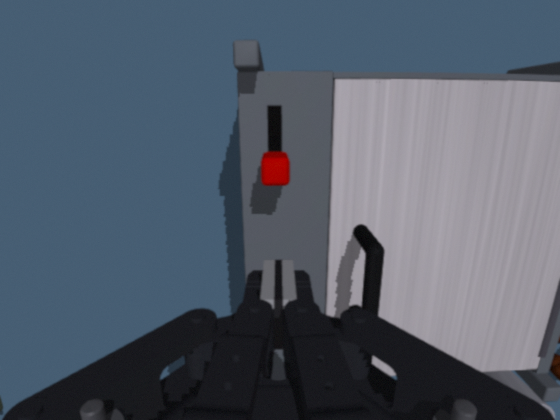

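The cover is shut again, and the red catch top is at (275,169).

```bash
python3 - <<'E'
from h import *
c=load('w8')
for p in[(262,155),(289,155),(262,184),(289,184)]:print(onz(c,*p,153).round(1))
E
```

```text
[460.2 294.  153. ]
[476.5 294.9 153. ]
[461.  276.2 153. ]
[477.7 277.1 153. ]
```

>>> step_arm([
  {"dp":[-0.2,0,-1.5],"twist":[-0.5,0.8,0]},
  {"dp":[0,0,-2],"twist":[0,0,0]},
  {"dp":[0,0,-2],"twist":[0,0,0]},
  {"dp":[0,0,-1.5],"twist":[0,0,0]},
  {"dp":[0,0,-0.8],"twist":[0,0,0]},
  {"dp":[0,0,0],"twist":[0,0,0]},
])

```text
time: 14.45
tool_pos: [472.8, 241.2, 125.7]
orientation: [0.687, 0.726, -0.002, 0.001]
force: [0.4, -0.8, 0.3]
gripper_width: -0.001
```

>>> step_arm([
  {"dp":[-0.3,0.6,0.5],"twist":[0,0,0]},
  {"dp":[-0.1,0.7,0.2],"twist":[0,0,0]},
  {"dp":[-0.1,0.7,0],"twist":[0,0,0]},
  {"dp":[-0.05,0.6,0],"twist":[0,0,0]},
])

```text
time: 14.78
tool_pos: [468.4, 267.8, 133.3]
orientation: [0.689, 0.725, -0.003, 0.001]
force: [-0.4, -2.2, -2.0]
gripper_width: 0.001
```

>>> step_arm([
  {"dp":[-0.05,0.6,0],"twist":[0,0,0]},
  {"dp":[-0.05,0.6,0],"twist":[0,0,0]},
  {"dp":[-0.05,0.6,0],"twist":[0,0,0]},
])

```text
time: 15.03
tool_pos: [467.1, 288.0, 134.7]
orientation: [0.688, 0.726, -0.002, 0.002]
force: [-0.1, -1.7, -1.8]
gripper_width: -0.0
```

>>> step_arm([
  {"dp":[-0.03,0.4,0],"twist":[0,0,0]},
  {"dp":[-0.03,0.4,0],"twist":[0,0,0]},
])

```text
time: 15.2
tool_pos: [466.8, 292.4, 135.0]
orientation: [0.686, 0.728, -0.006, 0.007]
force: [4.7, -25.7, 5.6]
gripper_width: 0.005
```

>>> step_arm([
  {"dp":[-0.02,0.3,0],"twist":[0,0,0]},
  {"dp":[0,0.3,0],"twist":[0,0,0]},
])

```text
time: 15.37
tool_pos: [466.9, 291.8, 135.1]
orientation: [0.684, 0.729, -0.012, 0.013]
force: [1.5, -10.8, 1.6]
gripper_width: -0.003
```

The catch hit its end stop with about 26 N. I back off and check.

>>> step_arm([
  {"dp":[0.05,-1,0],"twist":[0,0,0]},
  {"dp":[0.05,-1.5,0],"twist":[0,0,0]},
  {"dp":[0,-0.5,2],"twist":[0,0,0]},
  {"dp":[0,0,3],"twist":[0,0,0]},
  {"dp":[0,0,3],"twist":[0,0,0]},
  {"dp":[0,0,0],"twist":[0,0,0]},
])

```text
time: 15.87
tool_pos: [466.3, 258.5, 216.9]
orientation: [0.685, 0.729, -0.012, 0.01]
force: [0.8, 0.4, 0.3]
gripper_width: 0.0
```

```bash
python3 - <<'E'
from h import *
c=snap('wrist','w9');print(r.state()['tool_pos'],r.state()['gripper_width'],twist(3.5).round(1))
E
```

```text
[465.17924299 257.85726779 214.52404902] 0.00036756977687064837 [ 2.  -0.3 -0.1]
```

View pics/w9.png

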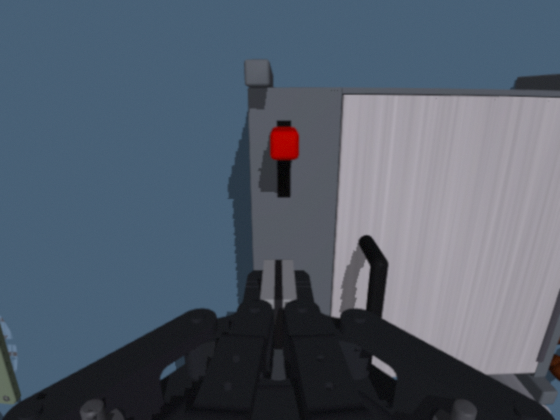

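```bash
python3 - <<'E'
from h import *
c=load('w9')
for p in[(271,129),(299,129),(271,158),(299,158)]:print(onz(c,*p,153).round(1))
print('slot',onz(c,284,121,116),onz(c,284,197,116))
E
```

```text
[458.3 320.6 153. ]
[475.  321.7 153. ]
[459.2 303.2 153. ]
[476.4 304.3 153. ]
slot [466.39939808 323.4874461  116.        ] [470.19322169 267.96228099 116.        ]
```

The catch has moved about 27 mm and is at its hard stop. I go back to the handle.

>>> step_arm([
  {"dp":[1.5,-1.2,0],"twist":[2,0,0]},
  {"dp":[2,-1.5,0],"twist":[0,0,0]},
  {"dp":[2,-1.5,0],"twist":[0,0,0]},
  {"dp":[1.7,-1.2,0],"twist":[0,0,0]},
  {"dp":[0,0,-1.5],"twist":[0,0,0]},
  {"dp":[0,0,-0.5],"twist":[0,0,0]},
  {"dp":[0,0,0],"twist":[0,0,0]},
], jaw=0.2)

```text
time: 16.5
tool_pos: [537.4, 199.5, 190.6]
orientation: [0.685, 0.728, 0.0, -0.005]
force: [-0.8, 0.9, 0.5]
gripper_width: 0.602
```

```bash
python3 - <<'E'
from h import *
print(r.state()['tool_pos'],r.state()['gripper_width'],twist(3.5).round(1))
E
```

```text
[537.37850949 199.50551317 190.55115294] 0.60216223808068 [-0.4 -0.4 -0. ]
```

>>> step_arm([
  {"dp":[0.2,0.3,-1],"twist":[0,0,0]},
  {"dp":[0,0,-1.5],"twist":[0,0,0]},
  {"dp":[0,0,-1.5],"twist":[0,0,0]},
  {"dp":[0,0,-0.9],"twist":[0,0,0]},
  {"dp":[0,0,0],"twist":[0,0,0]},
])

```text
time: 16.92
tool_pos: [537.4, 204.6, 138.1]
orientation: [0.684, 0.729, 0.0, -0.006]
force: [-0.3, 0.2, 0.7]
gripper_width: 0.604
```

>>> step_arm([
  {"dp":[0.2,-0.2,-0.1],"twist":[0,0,0]},
  {"dp":[0,0,-0.1],"twist":[0,0,0]},
  {"dp":[0,0,0],"twist":[0,0,0]},
  {"dp":[0,0,-0.1],"twist":[0,0,0]},
  {"dp":[0,0,0],"twist":[0,0,0]},
  {"dp":[0,0,0],"twist":[0,0,0]},
  {"dp":[0,0,0],"twist":[0,0,0]},
  {"dp":[0,0,0],"twist":[0,0,0]},
], jaw=-1)

```text
time: 17.58
tool_pos: [538.8, 203.5, 136.8]
orientation: [0.684, 0.73, 0.001, -0.006]
force: [0.2, -0.6, -2.2]
gripper_width: 0.116
```

>>> step_arm([
  {"dp":[0.1,0,0.4],"twist":[0,0,0]},
  {"dp":[0.1,0,0.5],"twist":[0,0,0]},
  {"dp":[0.15,0,0.5],"twist":[0,0,0]},
])

```text
time: 17.83
tool_pos: [542.3, 203.7, 149.7]
orientation: [0.684, 0.73, 0.0, -0.007]
force: [2.1, 2.3, -6.8]
gripper_width: 0.117
```

The lift is now past 12 mm at under 7 N, so the cover is free. I continue along the arc.

>>> step_arm([
  {"dp":[0.2,0,0.7],"twist":[0,0,0]},
  {"dp":[0.25,0,0.7],"twist":[0,0,0]},
  {"dp":[0.3,0,0.7],"twist":[0,0,0]},
  {"dp":[0.35,0,0.7],"twist":[0,0,0]},
  {"dp":[0.35,0,0.7],"twist":[0,0,0]},
])

```text
time: 18.25
tool_pos: [558.8, 204.9, 187.4]
orientation: [0.684, 0.73, 0.001, -0.008]
force: [3.9, 2.4, -9.1]
gripper_width: 0.114
```

>>> step_arm([
  {"dp":[0.4,0.02,0.7],"twist":[0,0,0]},
  {"dp":[0.45,0.03,0.7],"twist":[0,0,0]},
  {"dp":[0.5,0.03,0.65],"twist":[0,0,0]},
  {"dp":[0.55,0.03,0.6],"twist":[0,0,0]},
  {"dp":[0.55,0.03,0.6],"twist":[0,0,0]},
])

```text
time: 18.67
tool_pos: [584.8, 206.6, 223.0]
orientation: [0.684, 0.73, 0.0, -0.009]
force: [3.7, 2.0, -8.6]
gripper_width: 0.11
```

>>> step_arm([
  {"dp":[0.65,0.03,0.6],"twist":[0,0,0]},
  {"dp":[0.7,0.04,0.6],"twist":[0,0,0]},
  {"dp":[0.75,0.04,0.55],"twist":[0,0,0]},
  {"dp":[0.75,0.04,0.5],"twist":[0,0,0]},
  {"dp":[0.75,0.04,0.5],"twist":[0,0,0]},
  {"dp":[0,0,0],"twist":[0,0,0]},
])

```text
time: 19.17
tool_pos: [619.7, 208.9, 252.6]
orientation: [0.684, 0.73, -0.005, -0.013]
force: [1.0, 2.1, -6.8]
gripper_width: 0.113
```

```bash
python3 - <<'E'
from h import *
c=snap('side','d10');c=snap('scene','s10');x=r.state();print(x['tool_pos'],x['gripper_width'],x['force'],twist(3.5).round(1))
E
```

```text
[618.37595082 208.81394696 251.80409742] 0.11409148829736925 [ 1.65657855  3.70439045 -5.8404431 ] [-0.6 -1.6 -0.2]
```

View pics/d10.png

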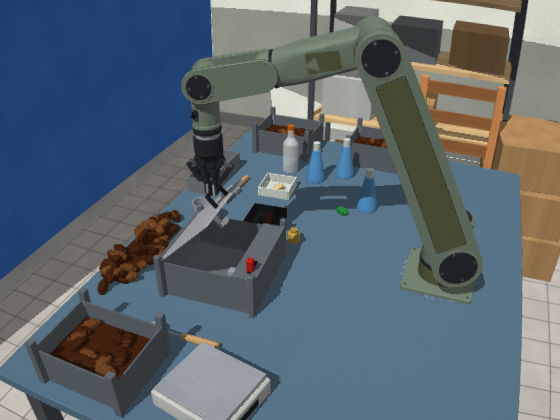

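View pics/s10.png

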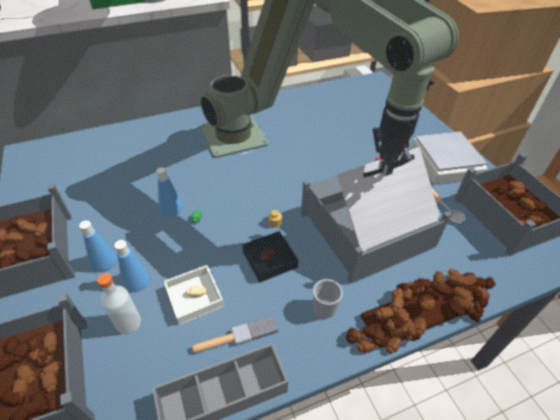

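```bash
python3 - <<'E'
from h import *
for i in range(4):
    c=r.capture('side')
x=r.state();p=x['tool_pos'];print(p,x['gripper_width'],x['force'])
b=np.array([p[0]-538.8-178,p[2]-136.8+44]);print(166.1-np.degrees(np.arctan2(b[1],b[0])))
r.close_job()
E
```

```text
[618.07187612 208.8187858  251.5883916 ] 0.11663525966622809 [ 1.45142217  2.1917674  -7.41889013]
44.22834206943283
the job is handed in; nothing more can be done
```

The job is handed in: both nuts are sorted, the cover turned out to be caught, and the arm is holding it open at about 44° by its handle.

- **Nuts:** I put the dark nut in the black tray, then the pale one in the white tray. The pictures show both inside, and the trays look unmoved.
- **Tug:** before touching the catch, I lifted the handle. It stopped hard at about 8 mm, where the force jumped from 5 N to 29 N. I let it down and released it.
- **Catch:** I pushed the red catch left with the shut fingers until it hit its end stop at about 26 N. The wrist picture shows it moved about 27 mm, which fits a start a few mm into its travel.
- **Cover:** the second lift went freely, at under about 10 N. At hand-in the angle worked out to about 44.2° from the tool's travel, and I did not measure it separately in the pictures. The grip was holding with the opening steady at 0.117, and the position had settled to within about 0.3 mm between the last two readings.

The clock was at about 19.5 s, and the final pictures show nothing else moved. None of my last checks failed or disagreed. The scene and side cameras differed by 10–20 mm on some early readings, so I used the wrist camera to position the grasps, the placings and the push on the catch.

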